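# Clamp a hand stamp with a recessed thumbwheel

## Task

The hand stamp standing beside the small thumbwheel vise is to be held for work on its handle: stand it upright on the bed of the vise, its long base lying along the jaws and roughly midway along them, and let go. Then close the moving jaw on it only by rolling the recessed thumbwheel with a fingertip, dragging the exposed rim to the right (stroke by stroke) while pressing lightly, until the stamp is gripped finger-tight, about 8 newtons, and no tighter: stop when you feel the wheel stiffen. Never push the jaw itself, do not lean hard on the wheel, and do not shift the glue bottle or the black tape roll near by.

Things in the scene. Friction and masses are not known exactly. Their poses are not given: they have to be found in the camera images.
- vise: Low grey vise, 151 x 76 mm, all below 64 mm, on a bolted plate with rubber mounts: pressed down anywhere it sinks 1 mm per 4 N (after the first 1.5 N), at most 4 mm. +x points from the wheel to the back jaw (away from the robot, yaw within 0.3 rad), +y to its left. Origin on its centre line, 10 mm over the bench. Bed top 24 mm over the bench, x = -90 to +61 mm.
- back_jaw (a point): Nominal foot of the dark steel back jaw's working face, at vise x = +28, y = 0, on the bed (24 mm over the bench). The true face stands 0 to 7 mm farther back (+x), as its adjusting screws were left: unknown, found by feel. The face looks to vise -x, is 64 mm long in y, top 38 mm over the bench, and gives 1 mm per 10 N on a rubber cushion. Vise axes.
- wheel_top (a point): Crest of the exposed wheel rim when unpressed: vise x = -66, y = 0, 63 mm over the bench. The housing round it is a grey block, vise x = -88 to -44 mm, 68 mm wide in y, top 56 mm over the bench, with a slot 18 mm (x) by 36 mm (y) for the rim, which stands 7 mm proud. Vise axes.
- wheel: Thumbwheel: black ribbed rubber, radius 22 mm, 14 mm wide, axis along vise x; origin at its centre, 41 mm over the bench unpressed. Dragging its crest towards vise -y (right) closes the jaw, 0.23 mm per mm of rim; it stays where left, start varies. Press with about 8 N: the rubber grips well, so a stroke carried on past the nip overtightens; under 4 N the fingertip may slip.
- wheel_axle (a point): Centre of the wheel at rest, 22 mm below wheel_top. Feel of the wheel: dragging the crest takes about 2.7 N along y while the jaw runs free; once the stamp is nipped between both jaws, 0.23 N more per newton of clamping (about 4.5 N at 8 N, all within a few mm of rim). Alone it holds at most about 12 N of clamping. Vise axes.
- jaw: Moving dark steel jaw, 14 mm thick in x, 64 mm long in y, top 38 mm over the bench. Origin at the foot of its working face (looking to vise +x), at bed height. At the start the face is at vise x = -4 to +1 mm, a gap of 27 to 39 mm to the back jaw. Slides along vise x, driven by the wheel, up to x = +20 mm.
- seat (a point): Point on the bed (24 mm over the bench) at vise x = +13, y = 0, 15 to 22 mm in front of the back jaw's face, midway along the jaws: set the stamp's origin about here. Vise axes.
- stamp: Hand stamp, 56 mm tall, about 40 g, standing upright on the bench: black flat base 18 mm (its x) by 50 mm (its y), 12 mm high, with an upright round wooden handle about 14 mm by 18 mm thick, from 12 to 56 mm, in the middle. Origin at the centre of the underside. Yaw within 0.6 rad; a half turn is the same.
- glue: Bystander: white glue bottle with a red pointed cap, 28 x 34 x 108 mm, standing loose; origin at the centre of its underside. Leave alone.
- tape_roll: Bystander: black roll of tape, 58 mm across, 19 mm high, lying loose; origin at the centre of its underside. Leave alone.
Mind the look-alikes: they are no part of the job. What is shaped like the stamp but orange or purple is not meant.

How it is judged:
By the outcome, as a careful person would: the job done as asked, in the order asked, and still so for the second after the job is handed in, with the robot touching nothing.
It also fails if it takes over 72 s, if anything falls off the work surface, if the arm or the gripper's body presses on something with over 40 N, if the wrist force passes 120 N, or if a joint passes its speed limit or range.

## Robot

A 6-joint arm with a two-finger parallel gripper is mounted at the origin on the work surface; the furniture and walls round the work are solid. World frame = base frame: x ahead of the robot, y to its left, z up, the work surface at z = 0. Lengths are in m, angles in rad, forces in N, time in s.
With the tool pointing down it reaches from about 0.325 to 0.925 m from the base axis. Payload 3.1 kg.
Tool frame: the origin (TCP) lies at the centre of the arm's flange, where the gripper is bolted on; the fingertips stand 173 mm ahead of it and the grasp point (between the pads) lies 155 mm ahead of it (robot.tips_ahead is the distance from the TCP to the fingertips, in m); z points along the fingers, y is the line along which they close (so a half turn about z gives the same grasp; the last joint's range is limited). The gripper opens to 85 mm and grips with 20 to 120 N. Pads are 22 mm wide; open, the fingers measure 114 mm over their backs; the gripper's body (76 mm by 85 mm) begins 54 mm behind the grasp point. The pads swing forward as they close: fully open they stand 13 mm farther back than shut.
Start: joints at [1.048, 0.217, 1.613, -0, 1.311, -0.112], TCP at [0.25, 0.573, 0.405] pointing down, gripper open.
Joint ranges: [-2.75, 2.75], [-0.78, 2.1], [0.31, 2.55], [-1.13, 4.27], [0.13, 2.63], [-2.58, 2.58]. Speed limits (rad/s): [2.79, 2.79, 3.14, 3.14, 3.14, 3.14].

## Interface

Orientations are given as a 3x3 rotation matrix whose columns are the frame's x, y, z axes.
In Python, from rig import robot, read_camera, workorder gives the robot as it stands.
- The arm moves only by the tool send_rows, never from a script. Its argument "series" is a list that holds one entry, the list of rows, each a list of 5 numbers: the opening, from 0 (shut) to 1 (fully open), then the shift along the tool's x, y, z in cm, then the turn about the tool's z in degrees. A call has 1 to 5 rows; each row shifts and turns the commanded pose from where the row before left it, along the tool's axes as they then stand; what a row does not reach is not made up. A row lasts 1/10 s, in which the tool goes at most 50 mm and 8.59 degrees, less where a joint would pass 70% of its speed; a pose out of reach is approached as far as the arm can. A call with a gripper value outside its range is refused whole. The fingers move at their own pace and stop on an object; "force" is the grip in N (left out, the last holds). Time passes only in rows, so rows that do not move let the fingers close. It gives the time, the measured TCP pose, the force, the opening and the grip force at its end, in the units of the state.
- robot.get_obs(): the state, without advancing time (a new reading comes with each control period).
- read_camera(name): name is "scene" or "top" or "wrist"; returns a dict with "img" (420x560x3 uint8, red, green, blue), "depth" (420x560 float32, m along the optical axis (not along the pixel's ray), 0 where there is no reading), "intrinsics" (3x3 intrinsics, pixels), "distortion" ([k1, k2, p1, p2, k3] as OpenCV has them; the pictures are not rectified), "position" and "attitude" of the camera in the world; the wrist camera has in their place "tool_from_camera" (4x4, takes a point from camera to tool coordinates, whose origin is the TCP and whose axes are the flange's). Camera axes: x right, y down, z forward; pixel columns grow to the right and rows downward; lengths in m; the calibration is good to about 2 mm. A picture is of the moment at which its call begins: read the wrist's pose just before it.
- workorder.job_done(): hands the job in; it is judged then, once.
The state is a dict: "time_s": time; "qpos": joint angles; "dq": joint speeds; "tau": joint torques, N m; "ee_pos": TCP position; "ee_rot": TCP orientation; "wrist_force": force on the tool from outside, world axes, zero at the start; "wrist_torque": the same for the moment, N m; "finger_gap": finger opening in m; "gripper_force": force on a finger pad.
Only numpy, scipy, OpenCV 4.12 (cv2) and the standard library are available. Lean on these libraries where they do the work, as an engineer would, in place of code of your own. Each camera call takes 0.05 s, during which the arm holds its last target. There are 200 camera calls.

## Working session

There is one attempt and no reset: what is moved stays moved. The work goes in short steps, Python scripts to look and compute and a tool call to move; the robot and the scene stay as the last step left them, time stands still between calls to the robot, and variables do not carry over. Pictures are saved under pics/ and viewed, at most 10 in all, crops included, and the job is handed in when it is done.

Besides the shell and the picture viewer there is one more tool, called after "Emit:" as a command line: name --argument value ..., lists and objects as JSON in quotes. send_rows: Moves the arm, as the interface text tells. Its arguments: {"type":"object","properties":{"series":{"type":"array","items":{"type":"array","items":{"type":"array","items":{"type":"number"}}}},"force":{"type":"number"}},"required":["series"]}

```bash
ls; mkdir -p pics
python3 - <<'E'
from rig import robot, read_camera
import cv2,numpy as np
o=robot.get_obs();print(o['time_s'],o['ee_pos'],np.round(o['ee_rot'],3).tolist(),o['wrist_force'],o['finger_gap'])
for n in ['scene','top']:
    c=read_camera(n);cv2.imwrite(f'pics/{n}0.png',c['img'][:,:,::-1]);np.savez(f'{n}0.npz',**c)
    print(n,c['position'],np.round(c['attitude'],3).tolist(),c['intrinsics'].tolist(),c['distortion'])
E
```

```text
pics
0.0 [0.24937275 0.57265523 0.40334216] [[-0.917, 0.399, -0.001], [0.399, 0.917, -0.002], [0.0, -0.002, -1.0]] [0.05531883 0.81318948 0.94526215] 0.08573970539714973
scene [ 0.15552328 -0.31696661  0.46972287] [[0.883, -0.206, 0.422], [-0.469, -0.431, 0.771], [0.023, -0.878, -0.477]] [[409.49668371229785, 0.0, 273.9862335239583], [0.0, 409.49668371229785, 209.53377534085018], [0.0, 0.0, 1.0]] [-0.04544776  0.          0.          0.          0.        ]
top [0.29808    0.34720137 1.01090783] [[0.042, -0.976, 0.213], [-0.999, -0.041, 0.011], [-0.002, -0.213, -0.977]] [[533.7402948851851, 0.0, 286.9131603363904], [0.0, 533.7402948851851, 214.0301664281198], [0.0, 0.0, 1.0]] [0.05235143 0.         0.         0.         0.        ]
```

View pics/top0.png

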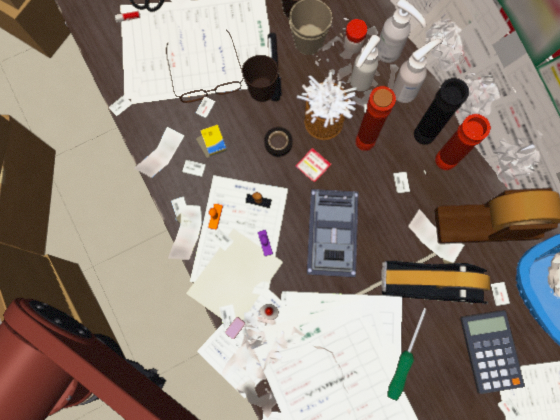

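View pics/scene0.png

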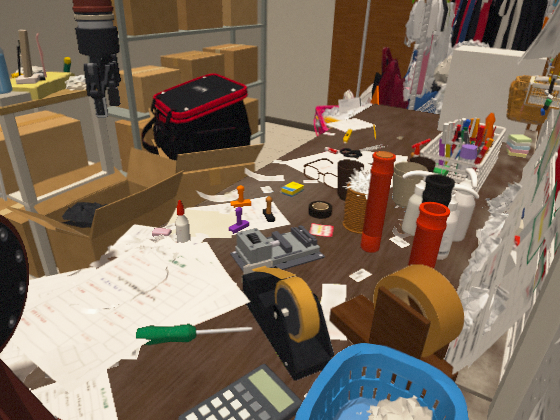

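The top view shows the vise at (333,232). The stamp candidates are black with a brown handle at (259,200), orange at (215,215) and purple at (265,241). By the description it is the black one at (259,200). The glue is at (268,311) and the tape roll at (278,140). I'll check that choice in a close crop.

```bash
cat > h.py <<'E'
import numpy as np,cv2
def ray(c,uv):
    p=cv2.undistortPoints(np.array(uv,float).reshape(-1,1,2),c['intrinsics'],c['distortion'])[:,0]
    return np.c_[p,np.ones(len(p))]
def pose(c,o=None):
    if 'position' in c: return np.array(c['attitude']),np.array(c['position'])
    T=np.array(c['tool_from_camera']);R=np.array(o['ee_rot'])
    return R@T[:3,:3],np.array(o['ee_pos'])+R@T[:3,3]
def onplane(c,uv,z,o=None):
    R,t=pose(c,o);d=ray(c,uv)@R.T
    return t+d*((z-t[2])/d[:,2])[:,None]
def cloud(c,o=None):
    R,t=pose(c,o);h,w=c['depth'].shape
    uv=np.stack(np.meshgrid(np.arange(w),np.arange(h)),-1).reshape(-1,2)
    return (ray(c,uv)*c['depth'].reshape(-1,1)@R.T+t).reshape(h,w,3)
E
python3 - <<'E'
from h import *
c=dict(np.load('top0.npz'));im=c['img'][:,:,::-1]
cv2.imwrite('pics/top0c.png',cv2.resize(im[175:285,195:370],None,fx=4.5,fy=4.5,interpolation=cv2.INTER_CUBIC))
P=cloud(c)
for n,uv in dict(stamp=(259,200),vise=(333,232),glue=(268,311),tape=(278,140)).items(): print(n,P[uv[1],uv[0]].round(3),onplane(c,[uv],0.03).round(3))
# vise: points above the bench
z=P[:,:,2];roi=np.zeros(z.shape,bool);roi[180:285,300:365]=1
print('bench',np.median(z[180:285,365:380]))
m=roi&(z>.012)&(z<.075);q=P[m]
r=cv2.minAreaRect((q[:,:2]*1000).astype(np.float32));print('vise rect',r,len(q))
m=roi&(z>.05)&(z<.062);q=P[m];print('housing',cv2.minAreaRect((q[:,:2]*1000).astype(np.float32)),len(q))
E
```

```text
stamp [0.536 0.412 0.03 ] [[0.536 0.412 0.03 ]]
vise [0.48  0.271 0.035] [[0.481 0.271 0.03 ]]
glue [0.328 0.381 0.109] [[0.331 0.384 0.03 ]]
tape [0.668 0.382 0.001] [[0.657 0.381 0.03 ]]
bench 0.00045110712438445333
vise rect ((484.7936096191406, 270.3057861328125), (76.28032684326172, 150.8023681640625), 89.2007827758789) 3197
housing ((433.4780578613281, 271.37969970703125), (67.57398986816406, 44.14153289794922), 89.20703887939453) 836
```

View pics/top0c.png

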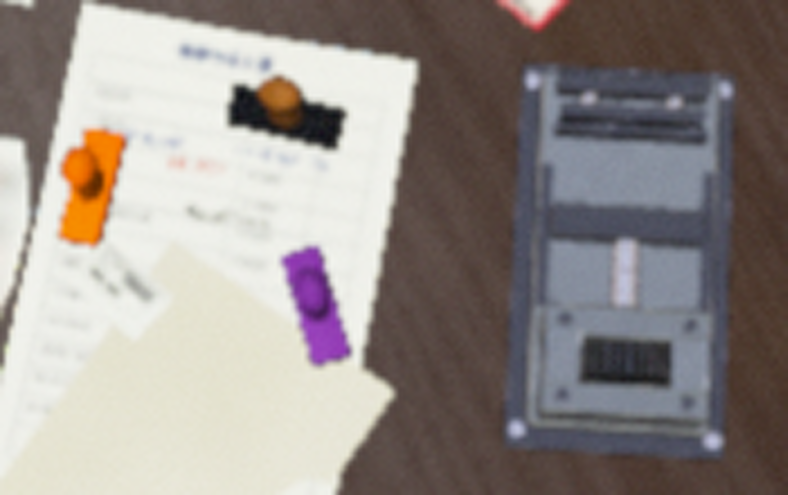

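The crop confirms it: black base with a brown handle at full-frame (259,200), standing on the paper. The vise yaw is about -1° and the wheel is on the robot side. Next I'll measure the stamp base.

```bash
cat >> h.py <<'E'
def stamp(c,box,o=None,z=.012):
    x0,x1,y0,y1=box;im=c['img'].astype(int);m=(im.max(2)<70).astype(np.uint8)
    mm=np.zeros_like(m);mm[y0:y1,x0:x1]=m[y0:y1,x0:x1]
    mm=cv2.morphologyEx(mm,cv2.MORPH_CLOSE,np.ones((3,3)))
    k=max(cv2.findContours(mm,0,2)[0],key=cv2.contourArea)
    q=onplane(c,cv2.convexHull(k)[:,0],z,o)[:,:2]*1000
    return cv2.minAreaRect(q.astype(np.float32))
E
python3 - <<'E'
from h import *
c=dict(np.load('top0.npz'))
print(stamp(c,(240,280,188,212)))
P=cloud(c);q=P[188:212,240:280].reshape(-1,3);t=q[(q[:,2]>.05)&(q[:,2]<.06)];print('top',t.mean(0),len(t))
from rig import robot
R=np.array(robot.get_obs()['ee_rot']);p=np.array(robot.get_obs()['ee_pos'])
print('tool shift to above (cm)',(R.T@(np.array([.541,.412,.30])-p)*100).round(2))
E
```

```text
((539.49462890625, 415.2262878417969), (46.02463912963867, 14.64504623413086), 79.0638656616211)
top [0.53938464 0.41561587 0.0532804 ] 50
tool shift to above (cm) [-33.15  -3.06  10.35]
```

Emit:
send_rows --series '[[[0.7,-4.7,-0.4,1,0],[0.7,-4.7,-0.4,1,0],[0.7,-4.7,-0.4,1,0],[0.7,-4.7,-0.4,1,0],[0.7,-4.7,-0.4,1,0]]]' --force 20

```text
time_s: 0.6
ee_pos: [0.4582, 0.4596, 0.3537]
ee_rot: [[-0.917, 0.399, -0.001], [0.399, 0.917, -0.001], [0.001, -0.001, -1.0]]
wrist_force: [0.4, 1.0, -0.2]
finger_gap: 0.0599
gripper_force: 0.0
```

Emit:
send_rows --series '[[[0.7,-4.7,-0.4,1,0],[0.7,-4.7,-0.4,1,0],[0.7,0,0,1,8.5],[0.7,0,0,1,8.5],[0.7,0,0,0,8.5]]]'

```text
time_s: 1.1
ee_pos: [0.5398, 0.4147, 0.3114]
ee_rot: [[-0.65, 0.76, -0.005], [0.76, 0.65, -0.003], [0.001, -0.005, -1.0]]
wrist_force: [-0.7, 0.4, 0.4]
finger_gap: 0.0595
gripper_force: 0.0
```

Emit:
send_rows --series '[[[0.7,0,0,0,8.5],[0.7,0,0,0,8.5],[0.7,0,0,0,8.5],[0.7,0,0,0,8.5],[0.7,0,0,0,8.5]]]'

```text
time_s: 1.6
ee_pos: [0.5398, 0.4158, 0.3138]
ee_rot: [[0.033, 0.999, -0.001], [0.999, -0.033, -0.001], [-0.001, -0.001, -1.0]]
wrist_force: [-0.1, -0.1, -0.3]
finger_gap: 0.0599
gripper_force: 0.0
```

Emit:
send_rows --series '[[[0.7,0,0,0,8.5],[0.7,0,0,0,1],[0.7,0,0,0,0],[0.7,0,0,0,0],[0.7,0,0,0,0]]]'

```text
time_s: 2.1
ee_pos: [0.54, 0.416, 0.3146]
ee_rot: [[0.19, 0.982, -0.0], [0.982, -0.19, -0.0], [-0.0, -0.0, -1.0]]
wrist_force: [-0.1, 0.9, 0.2]
finger_gap: 0.0595
gripper_force: 0.0
```

Run:
```python
from h import *
from rig import robot, read_camera
o=robot.get_obs();c=read_camera('wrist');cv2.imwrite('pics/w1.png',c['img'][:,:,::-1])
R=np.array(o['ee_rot']);print(o['time_s'],o['ee_pos'],R.round(3).tolist(),o['finger_gap'],o['wrist_force'],o['qpos'])
P=cloud(c,o);z=P[:,:,2]
m=(z>.045)&(z<.062)&(np.hypot(P[:,:,0]-.54,P[:,:,1]-.415)<.035);print('handle top',P[m].mean(0),P[m].min(0),P[m].max(0),m.sum())
v,u=np.nonzero(m);print('px',u.mean(),v.mean())
```

```text
2.1 [0.53997828 0.41595079 0.31456971] [[0.19, 0.982, -0.0], [0.982, -0.19, -0.0], [-0.0, -0.0, -1.0]] 0.05954876480454483 [-0.06865777  0.87994378  0.1578156 ] [ 5.53494597e-01  4.15102176e-01  1.53720863e+00 -3.53647569e-06
  1.18949702e+00  7.44851256e-01]
handle top [0.54165902 0.41779569 0.05104682] [0.53409577 0.40766413 0.04500007] [0.54858185 0.42572085 0.0560872 ] 287
px 282.2369337979094 215.65853658536585
```

View pics/w1.png

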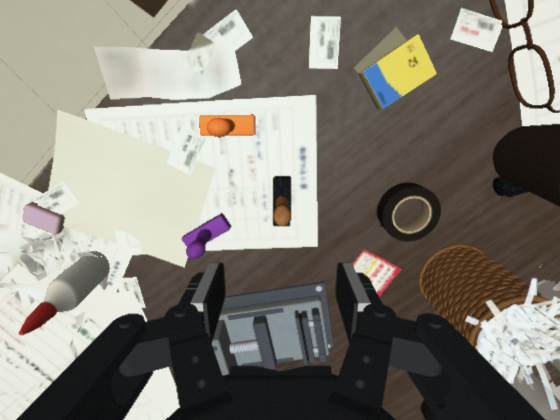

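The wrist view shows the black stamp at (283,203), base along the tool's x. The glue is at (70,285) and the tape roll at (410,212), both clear of the fingers. The position agrees to about 1 mm, so I'm going down to grip the handle.

Emit:
send_rows --series '[[[0.6,0,0,4,0],[0.6,0,0,4,0],[0.6,0,0,3,0],[0.6,0,0,1,0],[0.6,0,0,0,0]]]'

```text
time_s: 2.65
ee_pos: [0.5391, 0.4154, 0.1925]
ee_rot: [[0.191, 0.982, -0.004], [0.982, -0.191, -0.002], [-0.003, -0.003, -1.0]]
wrist_force: [-0.3, 0.5, 0.3]
finger_gap: 0.051
gripper_force: 0.0
```

Emit:
send_rows --series '[[[0,0,0,0,0],[0,0,0,0,0],[0,0,0,0,0],[0,0,0,0,0],[0,0,0,0,0]]]' --force 25

```text
time_s: 3.15
ee_pos: [0.5412, 0.4167, 0.1976]
ee_rot: [[0.191, 0.981, 0.004], [0.981, -0.191, 0.003], [0.003, 0.003, -1.0]]
wrist_force: [-1.5, -0.5, 6.2]
finger_gap: 0.0133
gripper_force: 24.7
```

Emit:
send_rows --series '[[[0,0,0,0,0],[0,0,0,0,0],[0,0,0,-4,0],[0,0,0,-4,0],[0,0,0,0,0]]]'

```text
time_s: 3.65
ee_pos: [0.5426, 0.4177, 0.283]
ee_rot: [[0.191, 0.981, 0.012], [0.981, -0.191, 0.007], [0.01, 0.011, -1.0]]
wrist_force: [1.3, -0.0, -0.2]
finger_gap: 0.0129
gripper_force: 24.6
```

Grip is firm on the 13 mm handle. The 6 N upward at closing suggests the tips may have touched the base, so I'll check the held height before placing.

Run:
```python
from h import *
from rig import robot, read_camera
o=robot.get_obs();R=np.array(o['ee_rot']);p=np.array(o['ee_pos']);print(o['time_s'],p,R.round(3).tolist(),o['wrist_force'],robot.tips_ahead)
c=read_camera('scene')
Rw,t=np.array(c['attitude']),np.array(c['position'])
uv=[cv2.projectPoints(((x-t)@Rw).reshape(1,1,3),np.zeros(3),np.zeros(3),c['intrinsics'],c['distortion'])[0].ravel() for x in (p-[0,0,.173],p-[0,0,.2])];print(uv)
u,v=uv[0].astype(int);im=c['img'][v-60:v+60,u-75:u+75,::-1];cv2.imwrite('pics/s2.png',cv2.resize(im,None,fx=4,fy=4,interpolation=cv2.INTER_CUBIC));np.savez('s2.npz',**c)
P=cloud(c);q=P[v-40:v+50,u-50:u+50].reshape(-1,3);q=q[np.linalg.norm(q[:,:2]-p[:2],axis=1)<.06]
h=np.histogram(q[:,2],np.arange(.05,.2,.005));print([(round(a,3),int(b)) for a,b in zip(h[1],h[0])])
```

```text
3.65 [0.54264005 0.41765088 0.28297881] [[0.191, 0.981, 0.012], [0.981, -0.191, 0.007], [0.01, 0.011, -1.0]] [ 1.30437406 -0.01809353 -0.16205366] 0.1734
[array([268.99630261, 172.90073565]), array([268.78387666, 184.0316361 ])]
[(np.float64(0.05), 0), (np.float64(0.055), 0), (np.float64(0.06), 0), (np.float64(0.065), 0), (np.float64(0.07), 0), (np.float64(0.075), 0), (np.float64(0.08), 0), (np.float64(0.085), 21), (np.float64(0.09), 29), (np.float64(0.095), 59), (np.float64(0.1), 14), (np.float64(0.105), 10), (np.float64(0.11), 27), (np.float64(0.115), 35), (np.float64(0.12), 41), (np.float64(0.125), 38), (np.float64(0.13), 39), (np.float64(0.135), 48), (np.float64(0.14), 39), (np.float64(0.145), 29), (np.float64(0.15), 44), (np.float64(0.155), 70), (np.float64(0.16), 83), (np.float64(0.165), 79), (np.float64(0.17), 75), (np.float64(0.175), 78), (np.float64(0.18), 76), (np.float64(0.185), 92), (np.float64(0.19), 91), (np.float64(0.195), 112)]
```

View pics/s2.png

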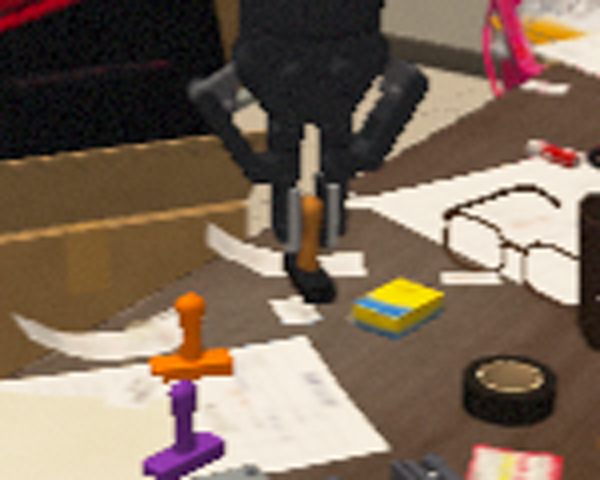

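The scene crop shows the stamp held upright, with the pads on the handle and the base hanging clear below. Its underside at z≈0.085 gives a TCP-to-bottom offset of about 0.198 m, so the tips will be at about 48 mm when it sits on the bed, clear of the 38 mm jaws. Moving it above the seat.

Emit:
send_rows --series '[[[0,-3,0,0,0],[0,-3,0,0,0],[0,-3,0,0,0],[0,-3,0,0,0],[0,-2,0,0,0]]]'

```text
time_s: 4.2
ee_pos: [0.5118, 0.2765, 0.2728]
ee_rot: [[0.192, 0.981, -0.004], [0.981, -0.192, -0.002], [-0.003, -0.003, -1.0]]
wrist_force: [-0.3, -0.1, 0.2]
finger_gap: 0.013
gripper_force: 24.6
```

Emit:
send_rows --series '[[[0,-1,0,0,-5],[0,0,0,0,-5],[0,0,0,0,0],[0,0,0,0,0],[0,0,0,0,0]]]'

```text
time_s: 4.7
ee_pos: [0.5111, 0.2689, 0.2742]
ee_rot: [[0.019, 1.0, -0.001], [1.0, -0.019, -0.0], [-0.0, -0.001, -1.0]]
wrist_force: [0.4, -0.2, -0.4]
finger_gap: 0.013
gripper_force: 24.6
```

Run:
```python
from h import *
from rig import robot, read_camera
o=robot.get_obs();c=read_camera('wrist');cv2.imwrite('pics/w3.png',c['img'][:,:,::-1])
R=np.array(o['ee_rot']);p=np.array(o['ee_pos']);print(o['time_s'],p,R.round(3).tolist(),o['finger_gap'],o['wrist_force'])
c=read_camera('top');np.savez('top3.npz',**c)
P=cloud(c);z=P[:,:,2];m=np.zeros(z.shape,bool);m[180:285,300:365]=1
mm=m&(z>.05)&(z<.062);q=P[mm];print('housing',cv2.minAreaRect((q[:,:2]*1000).astype(np.float32)),mm.sum())
print('shift to seat cm',(R.T@(np.array([.5133,.2697,.2216])-p)*100).round(2))
```

```text
4.7 [0.51106639 0.26891524 0.27416358] [[0.019, 1.0, -0.001], [1.0, -0.019, -0.0], [-0.0, -0.001, -1.0]] 0.013020902151019326 [ 0.405596   -0.23730343 -0.38148701]
housing ((433.51947021484375, 271.8405456542969), (66.78196716308594, 44.37837219238281), 89.44076538085938) 811
shift to seat cm [0.08 0.23 5.26]
```

View pics/w3.png

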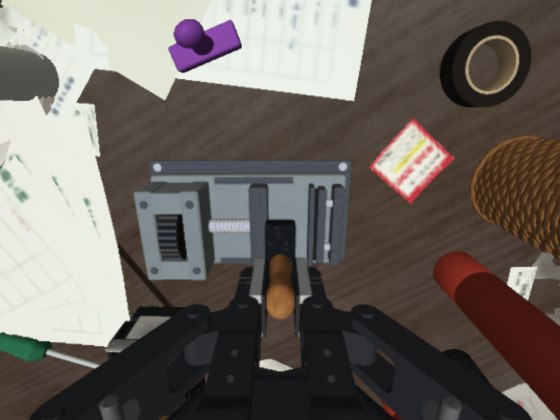

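The wrist view shows the base between the moving jaw (260,215) and the back jaw (318,220), parallel to both. Lowering it now.

Emit:
send_rows --series '[[[0,0.1,0.3,1,0],[0,0,0,1,0],[0,0,0,1,0],[0,0,0,0.8,0],[0,0,0,0.5,0]]]'

```text
time_s: 5.3
ee_pos: [0.5137, 0.2695, 0.23]
ee_rot: [[0.018, 1.0, -0.002], [1.0, -0.018, -0.001], [-0.001, -0.002, -1.0]]
wrist_force: [0.3, -0.1, -0.8]
finger_gap: 0.0137
gripper_force: 24.6
```

Emit:
send_rows --series '[[[0,0,0,0.4,0],[0,0,0,0.3,0],[0,0,0,0.1,0],[0,0,0,0,0],[0,0,0,0,0]]]'

```text
time_s: 5.8
ee_pos: [0.5145, 0.2697, 0.2241]
ee_rot: [[0.018, 1.0, 0.001], [1.0, -0.018, 0.0], [0.0, 0.001, -1.0]]
wrist_force: [-0.1, 0.4, -0.3]
finger_gap: 0.0134
gripper_force: 24.6
```

Not touching yet; I'm lowering by millimetres until the force rises.

Emit:
send_rows --series '[[[0,0,0,0.1,0],[0,0,0,0.1,0],[0,0,0,0,0],[0,0,0,0,0]]]'

```text
time_s: 6.2
ee_pos: [0.5143, 0.2697, 0.2217]
ee_rot: [[0.018, 1.0, -0.0], [1.0, -0.018, 0.0], [0.0, -0.0, -1.0]]
wrist_force: [0.0, -0.0, 0.5]
finger_gap: 0.013
gripper_force: 24.6
```

Emit:
send_rows --series '[[[0,0,0,0.1,0],[0,0,0,0,0],[0,0,0,0,0]]]'

```text
time_s: 6.5
ee_pos: [0.5144, 0.2697, 0.221]
ee_rot: [[0.018, 1.0, 0.0], [1.0, -0.018, -0.0], [-0.0, 0.0, -1.0]]
wrist_force: [-1.1, -1.0, 2.0]
finger_gap: 0.0132
gripper_force: 24.9
```

Contact at 2 N. Releasing and lifting.

Emit:
send_rows --series '[[[0.3,0,0,0,0],[0.4,0,0,0,0],[0.5,0,0,0,0],[0.5,0,0,-1,0],[0.5,0,0,-3,0]]]'

```text
time_s: 7.0
ee_pos: [0.5125, 0.269, 0.258]
ee_rot: [[0.018, 1.0, -0.007], [1.0, -0.018, -0.003], [-0.003, -0.007, -1.0]]
wrist_force: [0.4, 0.3, 0.1]
finger_gap: 0.0427
gripper_force: 0.0
```

Emit:
send_rows --series '[[[0.5,0,0,-4,0],[0,0,-2,-1,0],[0,0,-3,0,0],[0,0,-3.2,0,0],[0,0,0,0,0]]]'

```text
time_s: 7.5
ee_pos: [0.4288, 0.271, 0.3103]
ee_rot: [[0.016, 1.0, -0.004], [1.0, -0.016, -0.001], [-0.001, -0.004, -1.0]]
wrist_force: [0.3, -0.8, -0.1]
finger_gap: 0.0001
gripper_force: 0.0
```

Run:
```python
from h import *
from rig import robot, read_camera
o=robot.get_obs();c=read_camera('wrist')
a=read_camera('top');b=read_camera('scene')
R=np.array(o['ee_rot']);p=np.array(o['ee_pos']);print(o['time_s'],p,R.round(3).tolist(),o['finger_gap'],o['wrist_force'])
im=np.hstack([cv2.resize(c['img'],(400,300)),cv2.resize(b['img'][200:290,210:330],(400,300))])
cv2.imwrite('pics/w4.png',im[:,:,::-1])
print('shift to wheel cm, TCP .245',(R.T@(np.array([.4333,.2714,.245])-p)*100).round(2))
P=cloud(a);q=P[180:285,300:365].reshape(-1,3);t=q[(q[:,2]>.068)&(q[:,2]<.085)&(q[:,0]>.48)&(q[:,0]<.55)];print('top handle',t.mean(0) if len(t) else None,len(t))
```

```text
7.5 [0.4288377  0.27099735 0.31032859] [[0.016, 1.0, -0.004], [1.0, -0.016, -0.001], [-0.001, -0.004, -1.0]] 0.00011115128855548398 [ 0.34651961 -0.76715064 -0.05231471]
shift to wheel cm, TCP .245 [0.05 0.47 6.53]
top handle None 0
```

View pics/w4.png

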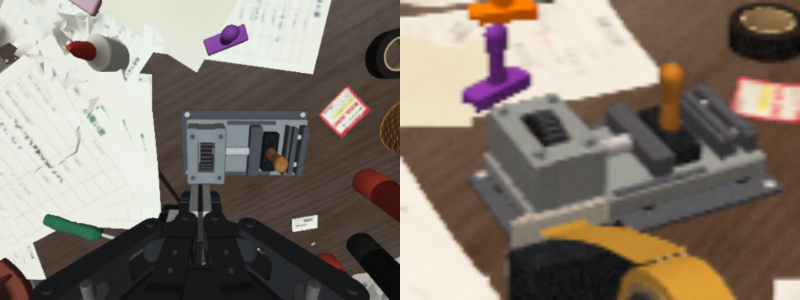

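The wrist view (left) and scene crop (right) show the stamp upright on the bed between the jaws, near the middle. Fingers are shut; I'm going above the left part of the wheel crest.

Emit:
send_rows --series '[[[0,0.4,0.1,3,0],[0,0.5,0,3,0],[0,0,0,0.7,0],[0,0,0,0,0],[0,0,0,0,0]]]'

```text
time_s: 8.15
ee_pos: [0.4346, 0.2803, 0.2447]
ee_rot: [[0.018, 1.0, 0.002], [1.0, -0.018, 0.001], [0.001, 0.002, -1.0]]
wrist_force: [0.7, 0.3, -0.1]
finger_gap: -0.0002
gripper_force: 0.0
```

Emit:
send_rows --series '[[[0,0,0,0.3,0],[0,0,0,0.2,0],[0,0,0,0.1,0],[0,0,0,0,0],[0,0,0,0,0]]]'

```text
time_s: 8.65
ee_pos: [0.4335, 0.2802, 0.2379]
ee_rot: [[0.018, 1.0, 0.0], [1.0, -0.018, 0.0], [0.0, 0.0, -1.0]]
wrist_force: [0.4, 0.8, -0.1]
finger_gap: 0.0002
gripper_force: 0.0
```

Emit:
send_rows --series '[[[0,0,0,0.1,0],[0,0,0,0.1,0],[0,0,0,0,0],[0,0,0,0,0]]]'

```text
time_s: 9.05
ee_pos: [0.4336, 0.2802, 0.2359]
ee_rot: [[0.018, 1.0, 0.0], [1.0, -0.018, 0.0], [0.0, 0.0, -1.0]]
wrist_force: [-0.3, -0.2, 1.3]
finger_gap: -0.0002
gripper_force: 0.9
```

Light touch at TCP z≈0.236. Pressing about 1.6 mm further.

Emit:
send_rows --series '[[[0,0,0,0.1,0],[0,0,0,0.06,0],[0,0,0,0,0],[0,0,0,0,0]]]'

```text
time_s: 9.45
ee_pos: [0.4337, 0.2803, 0.2347]
ee_rot: [[0.018, 1.0, 0.0], [1.0, -0.018, 0.0], [0.0, 0.0, -1.0]]
wrist_force: [-2.0, 0.2, 6.1]
finger_gap: -0.0002
gripper_force: 2.8
```

Emit:
send_rows --series '[[[0,-0.2,0,0,0],[0,-0.2,0,0,0],[0,-0.2,0,0,0]]]'

```text
time_s: 9.75
ee_pos: [0.4336, 0.275, 0.235]
ee_rot: [[0.019, 1.0, 0.001], [1.0, -0.019, 0.003], [0.003, 0.001, -1.0]]
wrist_force: [-1.8, 2.1, 6.5]
finger_gap: 0.0003
gripper_force: 2.8
```

The wheel is turning, at about 2.1–2.7 N drag. Continuing the stroke.

Emit:
send_rows --series '[[[0,-0.2,0,0.03,0],[0,-0.2,0,0,0],[0,-0.2,0,0,0]]]'

```text
time_s: 10.05
ee_pos: [0.4335, 0.2691, 0.2348]
ee_rot: [[0.019, 1.0, 0.001], [1.0, -0.019, 0.003], [0.003, 0.001, -1.0]]
wrist_force: [-3.0, 2.3, 5.9]
finger_gap: 0.0001
gripper_force: 3.1
```

Emit:
send_rows --series '[[[0,-0.2,0,0,0],[0,-0.2,0,0,0],[0,-0.2,0,0,0]]]'

```text
time_s: 10.35
ee_pos: [0.4334, 0.2631, 0.2348]
ee_rot: [[0.019, 1.0, 0.001], [1.0, -0.019, 0.003], [0.003, 0.001, -1.0]]
wrist_force: [-1.8, 3.1, 6.6]
finger_gap: 0.0001
gripper_force: 3.1
```

Emit:
send_rows --series '[[[0,0,0,-0.6,0],[0,0.6,0,-0.2,0],[0,0.6,0,0,0],[0,0.6,0,0,0],[0,0,0,0,0]]]'

```text
time_s: 10.85
ee_pos: [0.4335, 0.2809, 0.2416]
ee_rot: [[0.017, 1.0, -0.0], [1.0, -0.017, 0.0], [0.0, -0.0, -1.0]]
wrist_force: [-1.1, 0.0, -0.6]
finger_gap: -0.0001
gripper_force: 0.0
```

Run:
```python
from h import *
from rig import robot, read_camera
o=robot.get_obs();c=read_camera('wrist');cv2.imwrite('pics/w5.png',cv2.resize(c['img'][130:290,220:460,::-1],None,fx=3,fy=3))
P=cloud(c,o);O=np.array([.4993,.27,0]);X=np.array([1,-.015,0]);Y=np.array([.015,1,0])
x=(P-O)@X*1000;y=(P-O)@Y*1000;z=P[:,:,2]*1000
for lo in range(-30,30,5):
    m=(abs(y-(lo+2.5))<2.5)&(z>34)&(z<42)&(x>-25)&(x<55)
    print(lo,m.sum(),np.percentile(x[m&(x<15)],[2,50,98]).round(1) if (m&(x<15)).sum()>5 else '',np.percentile(x[m&(x>20)],[2,50,98]).round(1) if (m&(x>20)).sum()>5 else '')
```

```text
-30 190 [-8.2 -1.7 11.8] [23.  51.3 54.7]
-25 333 [-8.3  2.2 14.5] [20.3 50.3 54.7]
-20 355 [-8.1  2.2 14.6] [20.6 50.4 54.6]
-15 371 [-8.1  1.8 14.4] [35.9 44.1 54.7]
-10 394 [-8.1  0.5 11.6] [32.1 41.8 54.7]
-5 457 [-23.9  -2.7   9.6] [32.3 42.  54.5]
0 611 [-24.1  -6.3  10.6] [21.5 40.6 54. ]
5 593 [-19.4   3.   14.6] [20.5 40.  54.3]
10 525 [-8.2  2.2 14.7] [20.6 40.1 54.3]
15 547 [-8.1  2.3 14.2] [20.7 40.3 54.5]
20 562 [-8.2  1.4 14.3] [20.6 40.6 54.5]
25 393 [-8.2 -1.8  5.1] [32.4 42.1 54.4]
```

View pics/w5.png

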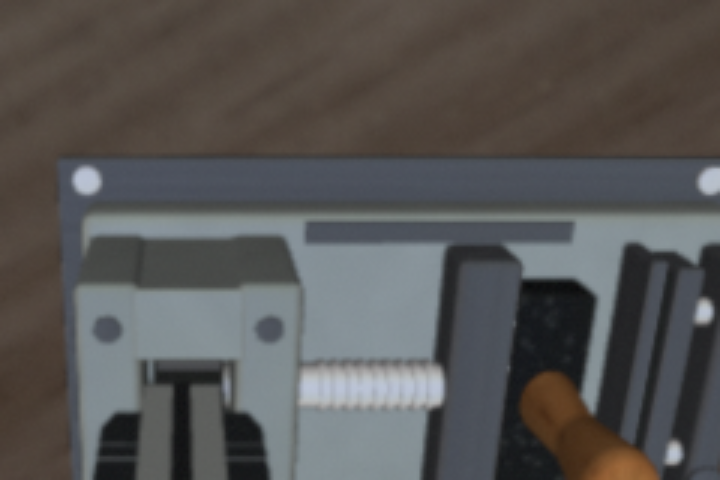

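The wrist crop shows the jaw (480,360 in the crop) just at the stamp's base, with the back jaw face still ahead at vise x≈33. That leaves about 9 mm of jaw travel, or roughly 38 mm of rim. Second stroke.

Emit:
send_rows --series '[[[0,0,0,0.6,0],[0,0,0,0.2,0],[0,0,0,0,0],[0,0,0,0,0],[0,-0.2,0,0,0]]]'

```text
time_s: 11.4
ee_pos: [0.434, 0.2789, 0.2348]
ee_rot: [[0.019, 1.0, 0.001], [1.0, -0.019, 0.003], [0.003, 0.001, -1.0]]
wrist_force: [-1.6, 3.7, 6.2]
finger_gap: 0.0004
gripper_force: 3.0
```

Emit:
send_rows --series '[[[0,-0.2,0,0,0],[0,-0.2,0,0,0],[0,-0.2,0,0,0],[0,-0.2,0,0,0]]]'

```text
time_s: 11.8
ee_pos: [0.4338, 0.2709, 0.2349]
ee_rot: [[0.019, 1.0, 0.001], [1.0, -0.019, 0.003], [0.003, 0.001, -1.0]]
wrist_force: [-1.8, 2.8, 5.9]
finger_gap: 0.0001
gripper_force: 3.0
```

Emit:
send_rows --series '[[[0,-0.2,0,0,0],[0,-0.2,0,0,0],[0,-0.2,0,0,0],[0,-0.2,0,0,0]]]'

```text
time_s: 12.2
ee_pos: [0.4337, 0.2629, 0.2349]
ee_rot: [[0.019, 1.0, 0.001], [1.0, -0.019, 0.003], [0.003, 0.001, -1.0]]
wrist_force: [-1.5, 2.9, 6.6]
finger_gap: -0.0
gripper_force: 2.9
```

Emit:
send_rows --series '[[[0,0,0,-0.6,0],[0,0.6,0,-0.2,0],[0,0.6,0,0,0],[0,0.6,0,0,0],[0,0,0,0,0]]]'

```text
time_s: 12.7
ee_pos: [0.4334, 0.2809, 0.2416]
ee_rot: [[0.017, 1.0, -0.0], [1.0, -0.017, -0.0], [-0.0, -0.0, -1.0]]
wrist_force: [-0.4, -0.6, 0.6]
finger_gap: 0.0
gripper_force: 0.0
```

```bash
cat > jaw.py <<'E'
from h import *
from rig import robot, read_camera
o=robot.get_obs();c=read_camera('wrist');print(o['time_s'],o['ee_pos'],o['wrist_force'])
P=cloud(c,o);O=np.array([.4993,.27,0]);X=np.array([1,-.015,0]);Y=np.array([.015,1,0])
x=(P-O)@X*1000;y=(P-O)@Y*1000;z=P[:,:,2]*1000
m=(y>10)&(y<28)&(z>36.5)&(z<40);print('jaw back edge, face',np.percentile(x[m&(x>-15)&(x<25)],[2,98]).round(1),'back jaw',np.percentile(x[m&(x>26)],[2,98]).round(1))
m=(z>76)&(z<84)&(x>-5)&(x<45)&(abs(y)<25);print('handle top',x[m].mean().round(1),y[m].mean().round(1),z[m].max().round(1))
E
python3 jaw.py
```

```text
12.7 [0.4333947  0.28092584 0.24156055] [-0.35390133 -0.6336756   0.63538888]
jaw back edge, face [-3.7  9.2] back jaw [32.5 57.1]
handle top 18.0 0.1 79.2
```

The jaw face is at about x=+10 and the stamp at x≈18–19, still upright. About 20 mm of rim is left before the nip. Third stroke, carefully.

Emit:
send_rows --series '[[[0,0,0,0.6,0],[0,0,0,0.23,0],[0,0,0,0,0],[0,0,0,0,0],[0,-0.2,0,0,0]]]'

```text
time_s: 13.25
ee_pos: [0.434, 0.279, 0.2346]
ee_rot: [[0.019, 1.0, 0.001], [1.0, -0.019, 0.003], [0.003, 0.001, -1.0]]
wrist_force: [-2.0, 3.3, 6.5]
finger_gap: -0.0
gripper_force: 3.4
```

Emit:
send_rows --series '[[[0,-0.2,0,0,0],[0,-0.2,0,0,0],[0,-0.2,0,0,0]]]'

```text
time_s: 13.55
ee_pos: [0.4339, 0.273, 0.2347]
ee_rot: [[0.019, 1.0, 0.001], [1.0, -0.019, 0.003], [0.003, 0.001, -1.0]]
wrist_force: [-1.6, 3.0, 7.1]
finger_gap: 0.0
gripper_force: 3.4
```

Emit:
send_rows --series '[[[0,-0.2,0,0,0],[0,-0.1,0,0,0]]]'

```text
time_s: 13.75
ee_pos: [0.4338, 0.2699, 0.2347]
ee_rot: [[0.019, 1.0, 0.001], [1.0, -0.019, 0.003], [0.003, 0.001, -1.0]]
wrist_force: [-1.3, 3.1, 7.2]
finger_gap: -0.0002
gripper_force: 3.4
```

Emit:
send_rows --series '[[[0,-0.1,0,0,0],[0,-0.1,0,0,0]]]'

```text
time_s: 13.95
ee_pos: [0.4338, 0.268, 0.2347]
ee_rot: [[0.019, 1.0, 0.001], [1.0, -0.019, 0.003], [0.003, 0.001, -1.0]]
wrist_force: [-1.0, 3.4, 6.1]
finger_gap: 0.0
gripper_force: 3.3
```

Emit:
send_rows --series '[[[0,-0.1,0,0,0],[0,-0.1,0,0,0]]]'

```text
time_s: 14.15
ee_pos: [0.4337, 0.266, 0.2347]
ee_rot: [[0.019, 1.0, 0.001], [1.0, -0.019, 0.003], [0.003, 0.001, -1.0]]
wrist_force: [-1.4, 3.4, 7.2]
finger_gap: -0.0
gripper_force: 3.3
```

Emit:
send_rows --series '[[[0,-0.1,0,0,0],[0,-0.1,0,0,0]]]'

```text
time_s: 14.35
ee_pos: [0.4337, 0.264, 0.2347]
ee_rot: [[0.019, 1.0, 0.001], [1.0, -0.019, 0.003], [0.003, 0.001, -1.0]]
wrist_force: [-2.1, 3.2, 7.0]
finger_gap: 0.0005
gripper_force: 3.3
```

Emit:
send_rows --series '[[[0,-0.1,0,0,0]]]'

```text
time_s: 14.45
ee_pos: [0.4337, 0.2629, 0.2347]
ee_rot: [[0.019, 1.0, 0.001], [1.0, -0.019, 0.003], [0.003, 0.001, -1.0]]
wrist_force: [-1.4, 2.4, 6.7]
finger_gap: -0.0004
gripper_force: 3.3
```

Still free. Lifting, going back, and looking at the gap.

Emit:
send_rows --series '[[[0,0,0,-0.6,0],[0,0.6,0,-0.2,0],[0,0.6,0,0,0],[0,0.6,0,0,0],[0,0,0,0,0]]]'

```text
time_s: 14.95
ee_pos: [0.4334, 0.2809, 0.2412]
ee_rot: [[0.017, 1.0, -0.0], [1.0, -0.017, -0.0], [-0.0, -0.0, -1.0]]
wrist_force: [-0.1, -0.0, 0.4]
finger_gap: 0.0001
gripper_force: 0.0
```

```bash
python3 jaw.py
```

```text
14.95 [0.43338519 0.2808831  0.24120685] [-0.06197795 -0.01438504  0.35245765]
jaw back edge, face [ 0.1 12.9] back jaw [32.8 57.2]
handle top 22.2 0.2 79.5
```

The jaw face is at about x=14 with the base against it, so the nip is close. Free drag averages about 3.0 N; I'll stop around 4.7 N.

Emit:
send_rows --series '[[[0,0,0,0.6,0],[0,0,0,0.23,0],[0,0,0,0,0],[0,0,0,0,0],[0,-0.1,0,0,0]]]'

```text
time_s: 15.5
ee_pos: [0.434, 0.2799, 0.2344]
ee_rot: [[0.019, 1.0, 0.001], [1.0, -0.019, 0.003], [0.003, 0.001, -1.0]]
wrist_force: [-2.5, 3.8, 7.1]
finger_gap: -0.0001
gripper_force: 3.6
```

Emit:
send_rows --series '[[[0,-0.1,0,0,0]]]'

```text
time_s: 15.6
ee_pos: [0.434, 0.2791, 0.2345]
ee_rot: [[0.019, 1.0, 0.001], [1.0, -0.019, 0.003], [0.004, 0.001, -1.0]]
wrist_force: [-2.5, 3.3, 7.4]
finger_gap: 0.0001
gripper_force: 3.6
```

Emit:
send_rows --series '[[[0,-0.1,0,0,0]]]'

```text
time_s: 15.7
ee_pos: [0.434, 0.2781, 0.2345]
ee_rot: [[0.019, 1.0, 0.001], [1.0, -0.019, 0.003], [0.004, 0.001, -1.0]]
wrist_force: [-2.6, 4.1, 6.3]
finger_gap: 0.0001
gripper_force: 3.6
```

Emit:
send_rows --series '[[[0,-0.05,0,0,0]]]'

```text
time_s: 15.8
ee_pos: [0.434, 0.2776, 0.2345]
ee_rot: [[0.019, 1.0, 0.001], [1.0, -0.019, 0.003], [0.003, 0.001, -1.0]]
wrist_force: [-3.0, 3.3, 7.7]
finger_gap: -0.0
gripper_force: 3.6
```

Emit:
send_rows --series '[[[0,-0.05,0,0,0]]]'

```text
time_s: 15.9
ee_pos: [0.4339, 0.2771, 0.2346]
ee_rot: [[0.019, 1.0, 0.001], [1.0, -0.019, 0.003], [0.003, 0.001, -1.0]]
wrist_force: [-2.5, 3.8, 7.7]
finger_gap: 0.0001
gripper_force: 3.6
```

Emit:
send_rows --series '[[[0,-0.05,0,0,0]]]'

```text
time_s: 16.0
ee_pos: [0.4339, 0.2766, 0.2345]
ee_rot: [[0.019, 1.0, 0.001], [1.0, -0.019, 0.003], [0.003, 0.001, -1.0]]
wrist_force: [-1.8, 2.7, 6.9]
finger_gap: 0.0002
gripper_force: 3.7
```

Emit:
send_rows --series '[[[0,-0.05,0,0,0]]]'

```text
time_s: 16.1
ee_pos: [0.4339, 0.276, 0.2345]
ee_rot: [[0.019, 1.0, 0.001], [1.0, -0.019, 0.003], [0.003, 0.001, -1.0]]
wrist_force: [-1.4, 3.6, 8.3]
finger_gap: -0.0001
gripper_force: 3.7
```

Emit:
send_rows --series '[[[0,-0.05,0,0,0],[0,-0.05,0,0,0]]]'

```text
time_s: 16.3
ee_pos: [0.4339, 0.2751, 0.2345]
ee_rot: [[0.019, 1.0, 0.001], [1.0, -0.019, 0.003], [0.003, 0.001, -1.0]]
wrist_force: [-2.7, 3.8, 6.9]
finger_gap: 0.0002
gripper_force: 3.7
```

Emit:
send_rows --series '[[[0,-0.05,0,0,0]]]'

```text
time_s: 16.4
ee_pos: [0.4339, 0.2747, 0.2345]
ee_rot: [[0.019, 1.0, 0.001], [1.0, -0.019, 0.003], [0.003, 0.001, -1.0]]
wrist_force: [-1.1, 4.5, 6.3]
finger_gap: -0.0
gripper_force: 3.7
```

Emit:
send_rows --series '[[[0,-0.05,0,0,0]]]'

```text
time_s: 16.5
ee_pos: [0.4339, 0.2742, 0.2346]
ee_rot: [[0.019, 1.0, 0.001], [1.0, -0.019, 0.004], [0.004, 0.001, -1.0]]
wrist_force: [-2.6, 3.8, 7.2]
finger_gap: 0.0001
gripper_force: 3.6
```

Stiffening may be starting, but single readings are noisy. I'll average several at rest.

```bash
cat > avg.py <<'E'
import numpy as np
from rig import robot, read_camera
F=[];T=[]
for i in range(12):
    read_camera('wrist');o=robot.get_obs();F.append(o['wrist_force']);T.append(o['wrist_torque'])
print(o['time_s'],np.mean(F,0).round(2),np.std(F,0).round(2),np.mean(T,0).round(3),np.std(T,0).round(3),np.round(o['ee_pos'],4),np.round(o['ee_rot'],4)[2])
E
python3 avg.py; python3 jaw.py
```

```text
17.1 [-2.39  3.55  7.24] [0.39 0.48 0.5 ] [ 0.553  0.403 -0.012] [0.025 0.026 0.035] [0.4339 0.2741 0.2345] [ 0.0034  0.0011 -1.    ]
17.1 [0.43387218 0.27414142 0.23452572] [-2.15410644  3.74769501  7.61741622]
jaw back edge, face [ 2.  12.5] back jaw [46.4 57. ]
handle top 23.1 -0.0 77.5
```

Emit:
send_rows --series '[[[0,-0.05,0,0,0],[0,-0.05,0,0,0]]]'

```text
time_s: 17.35
ee_pos: [0.4339, 0.2733, 0.2346]
ee_rot: [[0.019, 1.0, 0.001], [1.0, -0.019, 0.004], [0.004, 0.001, -1.0]]
wrist_force: [-1.7, 3.5, 7.2]
finger_gap: 0.0002
gripper_force: 3.6
```

```bash
python3 avg.py
```

```text
17.95 [-2.55  3.76  7.28] [0.48 0.43 0.49] [ 0.642  0.393 -0.018] [0.027 0.027 0.03 ] [0.4339 0.2732 0.2346] [ 0.0037  0.0012 -1.    ]
```

Emit:
send_rows --series '[[[0,-0.05,0,0,0],[0,-0.05,0,0,0]]]'

```text
time_s: 18.15
ee_pos: [0.4338, 0.2723, 0.2346]
ee_rot: [[0.019, 1.0, 0.001], [1.0, -0.019, 0.004], [0.004, 0.001, -1.0]]
wrist_force: [-3.1, 4.7, 7.4]
finger_gap: 0.0002
gripper_force: 3.6
```

```bash
python3 avg.py
```

```text
18.75 [-2.59  4.56  7.23] [0.5  0.43 0.3 ] [ 0.7    0.416 -0.01 ] [0.031 0.035 0.033] [0.4338 0.2723 0.2346] [ 0.0039  0.0012 -1.    ]
```

It's clearly stiffening, now 4.1–4.6 N. I'll lift to read the sensor bias in free air and see where the clamp stands.

Emit:
send_rows --series '[[[0,0,0,-0.6,0],[0,0,0,-0.2,0],[0,0.6,0,0,0],[0,0,0,0,0],[0,0,0,0,0]]]'

```text
time_s: 19.25
ee_pos: [0.4332, 0.2771, 0.2407]
ee_rot: [[0.018, 1.0, -0.001], [1.0, -0.018, -0.001], [-0.001, -0.001, -1.0]]
wrist_force: [-0.1, -0.0, -0.4]
finger_gap: -0.0001
gripper_force: 0.0
```

```bash
python3 avg.py;python3 jaw.py
```

```text
19.85 [ 0.17 -0.    0.09] [0.5  0.45 0.69] [-0.006 -0.023 -0.007] [0.025 0.038 0.027] [0.4335 0.2771 0.2412] [ 0.e+00  1.e-04 -1.e+00]
19.85 [0.43347313 0.2771274  0.24123451] [ 0.44809988  0.12711667 -0.41000886]
jaw back edge, face [ 1.6 14.7] back jaw [33.3 57. ]
handle top 23.6 0.2 79.9
```

Bias is about zero, so the drag of ~4.25 N means roughly 6.5–7 N of clamping. One small final stroke to about 4.5 N.

Emit:
send_rows --series '[[[0,0,0,0.6,0],[0,0,0,0.23,0],[0,0,0,0,0],[0,0,0,0,0],[0,-0.05,0,0,0]]]'

```text
time_s: 20.4
ee_pos: [0.4342, 0.2773, 0.2343]
ee_rot: [[0.018, 1.0, 0.002], [1.0, -0.018, 0.002], [0.002, 0.001, -1.0]]
wrist_force: [-1.5, 1.8, 8.1]
finger_gap: -0.0001
gripper_force: 4.0
```

```bash
sed -i 's/range(12)/range(10)/' avg.py; python3 avg.py
```

```text
20.9 [-1.71  0.6   8.14] [0.55 0.71 0.49] [ 0.052  0.277 -0.006] [0.011 0.031 0.032] [0.4341 0.2773 0.2343] [ 0.0016  0.0016 -1.    ]
```

Emit:
send_rows --series '[[[0,-0.05,0,0,0]]]'

```text
time_s: 21.0
ee_pos: [0.4342, 0.277, 0.2344]
ee_rot: [[0.019, 1.0, 0.002], [1.0, -0.019, 0.003], [0.003, 0.002, -1.0]]
wrist_force: [-1.9, 3.0, 7.6]
finger_gap: -0.0001
gripper_force: 3.9
```

```bash
python3 avg.py
```

```text
21.5 [-1.77  2.06  7.53] [0.43 0.61 0.35] [ 0.296  0.325 -0.016] [0.024 0.025 0.039] [0.4341 0.2771 0.2344] [ 0.0025  0.0017 -1.    ]
```

Emit:
send_rows --series '[[[0,-0.05,0,0,0]]]'

```text
time_s: 21.6
ee_pos: [0.4341, 0.2768, 0.2345]
ee_rot: [[0.019, 1.0, 0.002], [1.0, -0.019, 0.004], [0.004, 0.002, -1.0]]
wrist_force: [-2.2, 4.1, 7.8]
finger_gap: -0.0001
gripper_force: 3.7
```

```bash
python3 avg.py
```

```text
22.1 [-1.71  3.03  7.63] [0.41 0.4  0.35] [ 0.502  0.347 -0.019] [0.02  0.027 0.036] [0.4341 0.2769 0.2345] [ 0.0035  0.0018 -1.    ]
```

Emit:
send_rows --series '[[[0,-0.05,0,0,0]]]'

```text
time_s: 22.2
ee_pos: [0.4341, 0.2766, 0.2345]
ee_rot: [[0.019, 1.0, 0.002], [1.0, -0.019, 0.004], [0.004, 0.002, -1.0]]
wrist_force: [-2.1, 5.0, 7.1]
finger_gap: 0.0002
gripper_force: 3.7
```

```bash
python3 avg.py
```

```text
22.7 [-2.2   4.12  7.35] [0.38 0.35 0.4 ] [ 0.679  0.371 -0.006] [0.022 0.028 0.027] [0.4341 0.2766 0.2346] [ 0.0044  0.0021 -1.    ]
```

Emit:
send_rows --series '[[[0,-0.05,0,0,0]]]'

```text
time_s: 22.8
ee_pos: [0.4341, 0.2762, 0.2346]
ee_rot: [[0.019, 1.0, 0.002], [1.0, -0.019, 0.005], [0.005, 0.002, -1.0]]
wrist_force: [-3.0, 5.4, 7.4]
finger_gap: 0.0001
gripper_force: 3.6
```

```bash
python3 avg.py
```

```text
23.3 [-2.21  4.57  7.36] [0.55 0.39 0.64] [ 0.743  0.378 -0.01 ] [0.023 0.023 0.026] [0.4341 0.2762 0.2345] [ 0.0046  0.002  -1.    ]
```

The averaged drag is 4.55 N, which is about 8 N of clamping. Stopping here, lifting straight off and verifying.

Emit:
send_rows --series '[[[0,0,0,-0.6,0],[0,0,0,-2,0],[0,0,0,-4,0],[0,0,0,-4,0],[0,0,0,0,0]]]'

```text
time_s: 23.8
ee_pos: [0.4357, 0.2755, 0.3453]
ee_rot: [[0.018, 1.0, 0.011], [1.0, -0.018, 0.005], [0.005, 0.011, -1.0]]
wrist_force: [1.0, 0.5, 0.5]
finger_gap: -0.0
gripper_force: 0.0
```

```bash
python3 jaw.py
python3 - <<'E'
from h import *
from rig import read_camera
a=dict(np.load('top0.npz'));b=read_camera('top');s=read_camera('scene');s0=dict(np.load('scene0.npz'))
for n,(u,v) in dict(tape=(278,140),glue=(268,311)).items():
    print(n,np.abs(a['img'][v-15:v+15,u-15:u+15].astype(int)-b['img'][v-15:v+15,u-15:u+15]).mean())
print('scene glue',np.abs(s0['img'][195:245,172:195].astype(int)-s['img'][195:245,172:195]).mean())
cv2.imwrite('pics/s6.png',cv2.resize(s['img'][190:290,160:340,::-1],None,fx=4,fy=4))
E
```

```text
23.8 [0.43570861 0.27554308 0.34525208] [0.95704843 0.4805829  0.50812318]
jaw back edge, face [ 1.3 14.4] back jaw [ 33.2 176.5]
handle top 23.8 -1.1 79.8
tape 2.417037037037037
glue 3.1977777777777776
scene glue 4.638260869565217
```

View pics/s6.png

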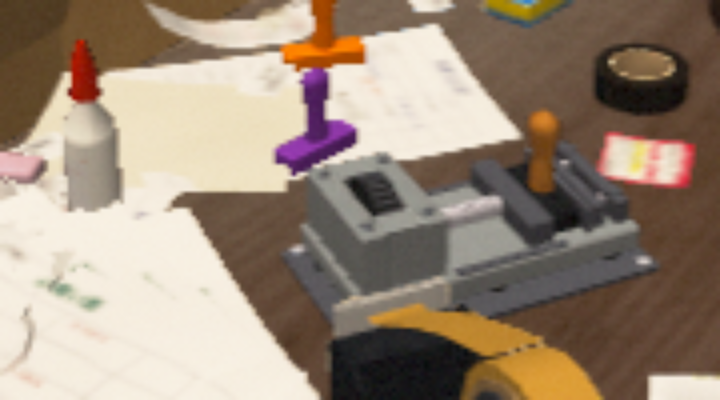

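The final crop shows the stamp upright at (545,160), gripped between both jaws. The glue (90,140) and tape roll (640,75) are unmoved, and the robot is clear.

```bash
python3 -c "
from rig import workorder
print(workorder.job_done())"
```

```text
the job is handed in; nothing more can be done
None
```

The stamp stands upright about midway along the vise jaws, gripped at about 8 N as judged from the wheel's drag (about 4.55 N). It was closed by thumbwheel strokes only, the glue bottle and tape roll are unmoved, and the job is handed in at about 24 s.

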